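# Roll the edge strip of the cherry panel home

## Task

The three-piece bone and rosewood edge strip on the cherry panel stands proud of its groove. Take the brass-drum hand roller from its dark stand (not the cork block with the same handle, which stays standing where it is), roll it along the whole strip with firm pressure until all three pieces are fully home, flush with the panel, and do not press on the panel or strip with the gripper itself. Then set the roller back upright in its stand and let go.

Things in the scene. Friction and masses are not known exactly. Their poses are not given: they have to be found in the camera images.
- roller: Hand roller, 0.45 kg, stands upright in the stand. Origin: bottom of the drum, z up, x = rolling direction. Brass drum 44 mm dia, 36 mm wide (y), turns freely; cheeks 12 mm clear of the ground; beech crossbar 96 (x) x 44 (y) mm, z 50 to 62 mm; beech grip block on it 30 (x) x 44 (y) mm, z 62 to 112 mm. Held with fingers closing along x it does not tip while rolling. Half turn about z: the same.
- stand: Dark wooden stand, fixed, 100 (x) x 80 (y) mm, origin: centre of underside, z up. Two walls 12 mm thick, 80 mm long along y, tops at z = 60 mm, 64 mm apart (gap along x). The roller's drum hangs in the gap, its crossbar lies across both wall tops: roller origin then 10 mm above the stand's origin, roller x along stand x.
- panel: Cherry panel, fixed, 180 (x) x 120 (y) mm, origin: centre of underside, z up, top z = 30 mm; 22 mm high stops at its +y side. Edge strip 128 x 16 mm along x, centre line y = -46 mm: three 42 mm pieces, bone (centre x = -43 mm), rosewood (0), bone (+43 mm). Each slides straight down by itself; tops start 35.5 to 36.5 mm above the origin, fully home 30.5 mm.
- seg_a (a joint): How far the bone (panel x = -43 mm) piece of the strip is pressed down: 0 = 6 mm proud, 0.006 m = fully home. About 5 N moves it; it stays where it is left.
- seg_b (a joint): How far the rosewood (middle) piece of the strip is pressed down: 0 = 6 mm proud, 0.006 m = fully home. About 5 N moves it; it stays where it is left.
- seg_c (a joint): How far the bone (panel x = +43 mm) piece of the strip is pressed down: 0 = 6 mm proud, 0.006 m = fully home. About 5 N moves it; it stays where it is left.
- block: Cork sanding block, a bystander with the same beech crossbar and grip as the roller, standing loose on the bench: cork foot 80 (x) x 44 (y) x 50 mm, crossbar 96 x 44 mm above it, grip top at z = 112 mm. Origin: centre of its underside, z up.
- drum (a joint): Turn of the roller's drum on its axle, rad, 0 at the start, no limits; rolling 22 mm turns it by 1 rad, either sense.
There are look-alikes about, which are no part of the job. What is shaped like the stand but blue or red is not meant.

How it is judged:
On the way, in this order (a step that is already met when the one before it is completed fails the run):
1. the roller is lifted out of its stand (z of roller in the frame of stand above 0.05 m), for 0.1 s.
2. the drum, pressed on the panel's strip, has rolled at least 1.2 rad (26 mm) (contact force between roller and panel above 3 N and (value of joint drum above 1.2 rad or value of joint drum below -1.2 rad)).
3. all three pieces are home within 2 mm (value of joint each of seg_a, seg_b, seg_c above 0.004 m), for 0.1 s.
At the end, for the whole second after the job is handed in: All three strip pieces are pressed down to within 2 mm of fully home, and the roller stands at rest in its stand, crossbar on both walls: origin within 20 mm of the stand's in plan and 4 to 16 mm above it, upright within 10 degrees, turned within 17 degrees of the stand (either way round) (all of step 3 and horizontal distance between roller and stand below 0.02 m and z of roller in the frame of stand between 0.004 and 0.016 m and angle between roller's own z axis and vertical below 0.17 rad and angle between the x axis of roller and the x axis of stand, either way round below 0.3 rad and linear speed of roller below 0.02 m/s); the robot touches nothing.
It fails at once if the cork block is shifted by over 30 mm or knocked over (distance of block from where it was at the start of the episode above 0.03 m or angle between block's own z axis and vertical above 0.35 rad).
It fails at once if the gripper or arm presses on the panel or its strip (over 3 N) (contact force between any of the fingers, the arm and panel above 3 N).
It also fails if it takes over 56 s, if anything falls off the work surface, if the arm or the gripper's body presses on something with over 40 N, if the wrist force passes 120 N, or if a joint passes its speed limit or range.

## Robot

A 7-joint arm with a two-finger parallel gripper is mounted at the origin on the work surface. World frame = base frame: x ahead of the robot, y to its left, z up, the work surface at z = 0. Lengths are in m, angles in rad, forces in N, time in s.
With the tool pointing down it reaches from about 0.4 to 0.85 m from the base axis. Payload 4.5 kg.
Tool frame: the origin (TCP) lies midway between the tips of the shut fingers; the grasp point (between the pads) lies 19 mm behind it (bot.tcp_to_grasp is the distance from the TCP to the grasp point, in m); z points along the fingers, y is the line along which they close (so a half turn about z gives the same grasp; the last joint's range is limited). The gripper opens to 85 mm and grips with 20 to 120 N. Pads are 22 mm wide; open, the fingers measure 114 mm over their backs; the gripper's body (76 mm by 85 mm) begins 54 mm behind the grasp point. The pads swing forward as they close: fully open they stand 13 mm farther back than shut.
Start: joints at [-1.135, 0.689, -0.195, 1.565, 0.157, 0.902, -0.215], TCP at [0.244, 0.575, 0.231] pointing down, gripper open.
Joint ranges: [-3.01, 3.01], [-0.46, 2.08], [-1.47, 1.51], [0.13, 2.56], [-1, 4.14], [0.04, 2.09], [-2.66, 2.66]. Speed limits (rad/s): [2.57, 2.57, 3.14, 3.14, 3.14, 3.14, 3.14].

## Interface

Orientations are given as a unit quaternion [x, y, z, w].
In Python, from rig import bot gives the robot as it stands. The module is installed in compiled form; this text tells all that it offers.
- The arm moves only by the tool servo_tool, never from a script. Its argument "targets" is a list of rows, each a list of 3 entries, a list of its own where there are three numbers: the closure, from -1 (fully open) to 1 (shut), then the shift along the tool's x, y, z scaled (see below), then the turn, a rotation vector about the tool's x, y, z scaled (see below). A call has 1 to 20 rows; each row is the pose to reach, as a shift and turn from the pose commanded when the call began, along the tool's axes at that moment; what a row does not reach only later rows make up. The controller multiplies each number of a shift by 200 mm and each number of a turn by pi/2 rad. A row lasts 1/8 s, in which the tool goes at most 62.5 mm and 10.7 degrees, less where a joint would pass 70% of its speed; a pose out of reach is approached as far as the arm can. A call with a number of a shift or a turn outside -1 to 1 is refused whole. A call with a gripper value outside its range is refused whole. The fingers move at their own pace and stop on an object; the grip force is fixed at half the most. Time passes only in rows, so rows that repeat a pose let the fingers close. It gives the time, the measured TCP pose, the force, the opening and the grip force at its end, in the units of the state.
- bot.get_obs(): the state, without advancing time (a new reading comes with each control period).
- bot.get_image(name): name is "side" or "top" or "wrist"; returns a dict with "image" (400x640x3 uint8, red, green, blue), "intrinsics" (3x3 intrinsics, pixels), "eye" and "orientation" of the camera in the world; the wrist camera has in their place "hand_eye" (4x4, takes a point from camera to tool coordinates, whose origin is the TCP and whose axes are the flange's). Camera axes: x right, y up, looking along -z (the intrinsics and any distortion apply to the point x, -y, -z); pixel columns grow to the right and rows downward; lengths in m; the calibration is good to about 2 mm. A picture is of the moment at which its call begins: read the wrist's pose just before it. There is no depth.
- bot.sign_off(): hands the job in; it is judged then, once.
Trained networks look in a picture, given as the dict that the camera call returned (one of the last four; its "shot" number tells which), for a name from the list of things; names that differ only in an ending like _2 or _b are one class to them, and where a whole thing is asked for, a point or a joint stands for the part that bears it (a point fixed in the world has none). Each returns a list of dicts, best first, with "score" (0 to 1); they miss things now and then, are a little off and sometimes report something else, mostly with a low value. They report only what shows in the picture. A call takes as long as a camera call. They do not tell look-alikes from the thing itself.
- bot.recognise(picture, label): "rect" ([left, top, right, bottom] in pixels, round what is visible of it).
- bot.mark_of(picture, label): "point" ([column, row] in pixels: a listed point, or the origin of a listed thing).
The state is a dict: "clock": time; "joint_pos": joint angles; "qvel": joint speeds; "joint_efforts": joint torques, N m; "ee_pos": TCP position; "orientation": TCP orientation; "force": force on the tool from outside, world axes, zero at the start; "wrist_torque": the same for the moment, N m; "finger_gap": opening from 0.0 (shut) to 1.0 (fully open); "gripper_force": force on a finger pad.
Only numpy, scipy, OpenCV 4.12 (cv2) and the standard library are available. Lean on these libraries where they do the work, as an engineer would, in place of code of your own. Each camera call takes 0.05 s, during which the arm holds its last target. There are 200 camera calls.

## Working session

There is one attempt and no reset: what is moved stays moved. The work goes in short steps, Python scripts to look and compute and a tool call to move; the robot and the scene stay as the last step left them, time stands still between calls to the robot, and variables do not carry over. Pictures are saved under pics/ and viewed, at most 10 in all, crops included, and the job is handed in when it is done.

Besides the shell and the picture viewer there is one more tool, called after ">>>" as name([rows], argument=value, ...), one row to a line, values as JSON. servo_tool: Moves the arm, as the interface text tells. Its arguments: {"type":"object","properties":{"targets":{"type":"array"}},"required":["targets"]}

```bash
mkdir -p pics; cat > h.py <<'E'
import numpy as np, cv2
from scipy.spatial.transform import Rotation as R
from rig import bot
def save(p,f): cv2.imwrite(f,p["image"][:,:,::-1])
def cam(p):
    if "eye" in p:
        o=np.array(p["orientation"],float)
        M=R.from_quat(o).as_matrix() if o.size==4 else o.reshape(3,3)
        return np.array(p["eye"],float),M
    H=np.array(p["hand_eye"]);s=bot.get_obs()
    T=R.from_quat(s["orientation"]).as_matrix()
    return T@H[:3,3]+s["ee_pos"],T@H[:3,:3]
def ray(p,px):
    e,M=cam(p);K=np.array(p["intrinsics"])
    d=np.linalg.inv(K)@[px[0],px[1],1];return e,M@(d*[1,-1,-1])
def at(p,px,z):
    e,d=ray(p,px);return (e+d*(z-e[2])/d[2])
def proj(p,X):
    e,M=cam(p);c=M.T@(np.array(X)-e);u=np.array(p["intrinsics"])@(c*[1,-1,-1]);return u[:2]/u[2]
E
python3 - <<'E'
from h import *
ps={n:bot.get_image(n) for n in("top","side")}
for n,p in ps.items():
    save(p,f"pics/{n}.png");print(n,{k:v for k,v in p.items() if k!="image"})
    for l in("roller","stand","panel","block"):
        print(l,[(np.round(r["point"]),round(r["score"],2)) for r in bot.mark_of(p,l)],[(np.round(r["rect"]),round(r["score"],2)) for r in bot.recognise(p,l)])
print(bot.get_obs(),bot.tcp_to_grasp)
E
```

```text
top {'intrinsics': array([[464.88425621,   0.        , 323.84969551],
       [  0.        , 464.88425621, 201.34856265],
       [  0.        ,   0.        ,   1.        ]]), 'eye': array([ 0.42272683, -0.11289532,  1.11047981]), 'orientation': array([ 0.03294142, -0.0262197 , -0.70381176,  0.70913779]), 'shot': 1}
roller [(array([403., 191.]), 0.7)] [(array([392., 166., 420., 214.]), 0.77)]
stand [(array([434., 261.]), 0.94), (array([401., 191.]), 0.93), (array([450., 141.]), 0.74), (array([343., 143.]), 0.66), (array([359., 252.]), 0.63)] [(array([378., 164., 427., 220.]), 0.97), (array([417., 242., 462., 284.]), 0.92), (array([323., 119., 370., 168.]), 0.79), (array([428., 109., 481., 167.]), 0.68), (array([338., 228., 384., 277.]), 0.6)]
panel [(array([212., 193.]), 0.88)] [(array([166., 149., 248., 238.]), 0.76)]
block [(array([318., 201.]), 0.89), (array([402., 192.]), 0.48)] [(array([306., 179., 332., 223.]), 0.86)]
side {'intrinsics': array([[391.48133616,   0.        , 326.6514466 ],
       [  0.        , 391.48133616, 202.36527851],
       [  0.        ,   0.        ,   1.  
[... 721 characters left out ...]
4  , -0.19457081,  1.56529213,  0.15730083,
        0.90251001, -0.21510435]), 'qvel': array([-1.62977822e-03,  2.89091737e-04, -1.03255240e-03,  8.55371234e-05,
       -1.12382906e-04, -6.32517165e-04, -4.05781601e-04]), 'joint_efforts': array([-4.39160056e-05, -5.39538896e+01, -1.26705632e+00, -1.58888483e+01,
        9.92336485e-03,  1.23905058e-03,  6.40339067e-06]), 'ee_pos': array([0.24441572, 0.57525456, 0.23132182]), 'orientation': array([1.99546485e-01, 9.79888360e-01, 3.78655680e-05, 1.23127474e-05]), 'force': array([ 0.36995612, -0.60674166, -0.3687856 ]), 'wrist_torque': array([ 0.06091283, -0.02322106,  0.01022035]), 'gripper_force': 0.0, 'finger_gap': 0.9986918913140258} 0.0187
```

View pics/top.png

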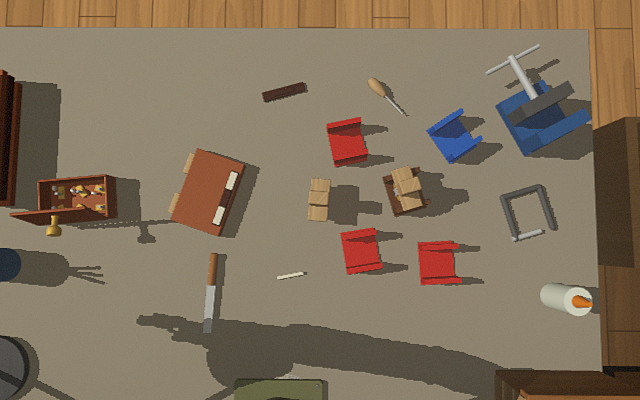

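View pics/side.png

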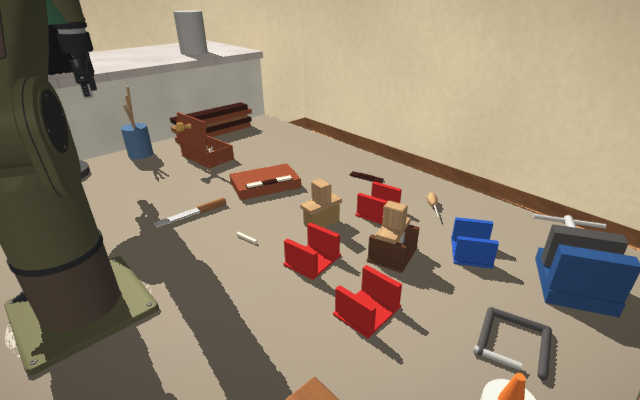

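The top view shows two beech-handled tools: one at (404,190) in a dark brown stand, and one at (318,200) on cork on the bare bench. The empty stands are red at (347,143), (360,250) and (437,262), and blue at (455,137). The roller is the one at (404,190), in the dark stand. The panel is at (207,192), with its strip on the right side. I'll confirm this in one enlarged crop.

```bash
python3 - <<'E'
from h import *
im=cv2.imread("pics/top.png");sd=cv2.imread("pics/side.png")
a=cv2.resize(im[145:240,165:255],None,fx=4.4,fy=4.4,interpolation=cv2.INTER_CUBIC)
b=cv2.resize(im[155:225,375:435],(396,462),interpolation=cv2.INTER_CUBIC)
c=np.zeros((590,800,3),np.uint8);c[:418,:396]=a;c[:462,400:796]=b
s=cv2.resize(sd[195:275,360:425],None,fx=2,fy=2);c[425:585,:130]=s
cv2.imwrite("pics/crop.png",c)
E
```

```text
(no output)
```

View pics/crop.png

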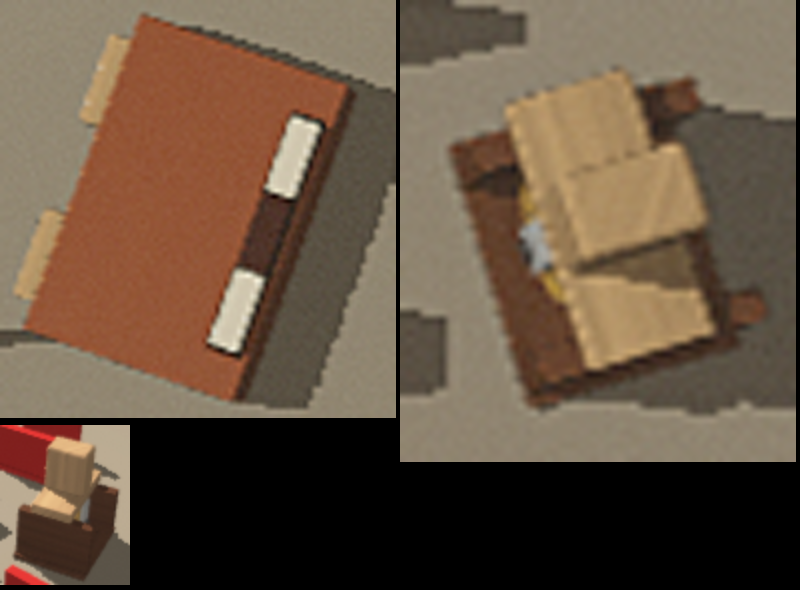

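The crop confirms it: the brass drum shows under the crossbar at (540,240), inside the dark stand. The panel's top corners are at (140,15), (352,90), (240,400) and (25,328), and the stops are on the left, so the strip is on the right (-y). Next I'll work out positions.

```bash
cat >> h.py <<'E'
def quad(p,px,z):
    X=np.array([at(p,q,z) for q in px]);return X
def rep(n,X):
    e=np.diff(np.vstack([X,X[:1]]),axis=0)[:,:2]
    print(n,"c",X.mean(0).round(4),"len",(np.linalg.norm(e,axis=1)*1e3).round(1),"ang",np.degrees(np.arctan2(e[:,1],e[:,0])).round(1))
E
python3 - <<'E'
from h import *
p=bot.get_image("top");q=bot.get_image("side")
P=lambda L:[(165+x/4.4-.4,145+y/4.4-.4) for x,y in L]
Q=lambda L:[(375+(x-400)/6.6-.4,155+y/6.6-.4) for x,y in L]
A=quad(p,P([(140,15),(352,90),(240,400),(25,328)]),.03);rep("panel",A)
B=quad(p,P([(298,114),(324,122),(240,354),(207,345)]),.036);rep("strip",B)
C=quad(p,Q([(505,103),(622,70),(715,330),(590,368)]),.072);rep("bar",C)
D=quad(p,Q([(560,178),(682,143),(708,218),(577,263)]),.122);rep("grip",D)
rep("stand bottom-ish",quad(p,Q([(452,148),(695,80),(765,300),(535,405)]),.06))
for n,X in(("panel",A),("grip",D),("bar",C)): print(n,"in side",proj(q,X.mean(0)).round(1))
K=at(p,(318,201),.112);print("block",K)
E
```

```text
panel c [0.5341 0.1701 0.03  ] len [121.6 174.7 121.1 177.5] ang [-109.2  161.5   72.1  -18.4]
strip c [0.5199 0.1268 0.036 ] len [ 14.5 130.1  18.1 130.9] ang [-106.8  161.5   75.3  -20.1]
bar c [ 0.5423 -0.287   0.072 ] len [41.6 94.  44.4 94.7] ang [ -73.8 -160.9  107.3   17.4]
grip c [ 0.542  -0.2863  0.122 ] len [41.2 25.7 45.  28.1] ang [ -73.5 -161.5  109.4   10.9]
stand bottom-ish c [ 0.5383 -0.2903  0.06  ] len [87.3 79.5 87.  92.8] ang [ -73.9 -163.   114.9   17.6]
panel in side [264.3 177. ]
grip in side [394.6 205.8]
bar in side [392.9 226.4]
block [ 0.50711637 -0.09044569  0.112     ]
```

>>> servo_tool([
  [-1,[-0.9,-1,0],[0,0,0.55]],
  [-1,[-0.9,-1,0],[0,0,0.55]],
  [-1,[-0.9,-1,0],[0,0,0.55]],
  [-1,[-0.9,-1,0],[0,0,0.55]],
  [-1,[-0.9,-1,0],[0,0,0.55]],
  [-1,[-0.9,-1,0],[0,0,0.55]],
  [-1,[-0.9,-1,0],[0,0,0.55]],
])

```text
clock: 1.88
ee_pos: [0.3315, 0.3226, 0.2314]
orientation: [0.59, 0.807, 0.001, -0.0]
force: [-0.1, -0.1, -0.2]
finger_gap: 0.999
gripper_force: 0.0
```

```bash
cat >> h.py <<'E'
def go(X,yaw):
    "numbers for a tool-down move to TCP X with tool y at yaw (deg, mod 180)"
    s=bot.get_obs();T=R.from_quat(s["orientation"]);d=T.inv().apply(np.array(X)-s["ee_pos"])/.2
    best=min((R.from_matrix(np.array([[-np.sin(a)*-1*-1,np.cos(a),0],[np.cos(a),np.sin(a),0],[0,0,-1]]).T) for a in np.radians([yaw,yaw+180])),key=lambda g:(T.inv()*g).magnitude())
    # tool x = y x z
    y=best.as_matrix()[:,1];M=np.array([np.cross(y,[0,0,-1]),y,[0,0,-1]]).T
    r=(T.inv()*R.from_matrix(M)).as_rotvec()/(np.pi/2)
    print("t",round(s["clock"],2),"at",s["ee_pos"].round(4),"F",s["force"].round(1),"gap",round(s["finger_gap"],2),"-> shift",d.round(3),"turn",r.round(3))
E
sed -i 's/R.from_matrix(np.array(\[\[-np.sin(a).*for a in/R.from_matrix(np.array([[-np.sin(a),np.cos(a),0],[np.cos(a),np.sin(a),0],[0,0,-1]]).T) for a in/' h.py
python3 - <<'E'
from h import *
a=np.radians(17.5); y=np.array([np.cos(a),np.sin(a),0]);print(np.cross(y,[0,0,-1]))
go([.542,-.2866,.2],17.5)
E
```

```text
[-0.3007058   0.95371695  0.        ]
t 1.88 at [0.3315 0.3226 0.2314] F [-0.1 -0.1 -0.2] gap 1.0 -> shift [-3.222  0.076  0.152] turn [ 0.    -0.001  0.002]
```

>>> servo_tool([
  [-1,[-1,0.05,0],[0,0,0]],
  [-1,[-1,0.05,0],[0,0,0]],
  [-1,[-1,0.05,0],[0,0,0]],
  [-1,[-1,0.05,0],[0,0,0]],
])

```text
clock: 2.38
ee_pos: [0.4028, 0.1303, 0.2313]
orientation: [0.593, 0.805, -0.0, 0.0]
force: [0.6, 1.8, -0.2]
finger_gap: 0.999
gripper_force: 0.0
```

>>> servo_tool([
  [-1,[-1,0.03,0],[0,0,0]],
  [-1,[-1,0.03,0],[0,0,0]],
  [-1,[-1,0.03,0],[0,0,0]],
  [-1,[-1,0.03,0],[0,0,0]],
])

```text
clock: 2.88
ee_pos: [0.4693, -0.0587, 0.2312]
orientation: [0.593, 0.805, 0.0, 0.001]
force: [-0.6, 0.2, 0.2]
finger_gap: 0.997
gripper_force: 0.0
```

>>> servo_tool([
  [-1,[-1,0,0],[0,0,0]],
  [-1,[-1,0,0],[0,0,0]],
  [-1,[-1,0,0],[0,0,0]],
  [-1,[-1,0,0],[0,0,0]],
  [-1,[-1,0,0],[0,0,0]],
])

```text
clock: 3.5
ee_pos: [0.5283, -0.2446, 0.2308]
orientation: [0.59, 0.807, 0.001, -0.001]
force: [-0.7, 1.4, -0.0]
finger_gap: 1.0
gripper_force: 0.0
```

```bash
python3 - <<'E'
from h import *
go([.542,-.2866,.2],17.5)
p=bot.get_image("wrist");save(p,"pics/w1.png")
e,M=cam(p);print("cam",e,M[:,2])
a=np.radians(17.5);x=np.array([np.cos(a),np.sin(a),0]);y=np.array([-x[1],x[0],0])
for z,hx in((.122,.015),(.072,.048)): print(z,[proj(p,np.array([.542,-.2866,z])+sx*hx*x+sy*.022*y).round() for sx,sy in((1,1),(1,-1),(-1,-1),(-1,1))])
E
```

```text
t 3.5 at [ 0.5283 -0.2446  0.2308] F [-0.7  1.4 -0. ] gap 1.0 -> shift [-0.221  0.002  0.153] turn [ 0.    -0.001  0.001]
cam [ 0.50214278 -0.1621493   0.37477264] [-0.09968542  0.31093158  0.94519012]
0.122 [array([333., 215.]), array([332., 254.]), array([304., 254.]), array([303., 215.])]
0.072 [array([359., 198.]), array([357., 232.]), array([279., 232.]), array([277., 198.])]
```

View pics/w1.png

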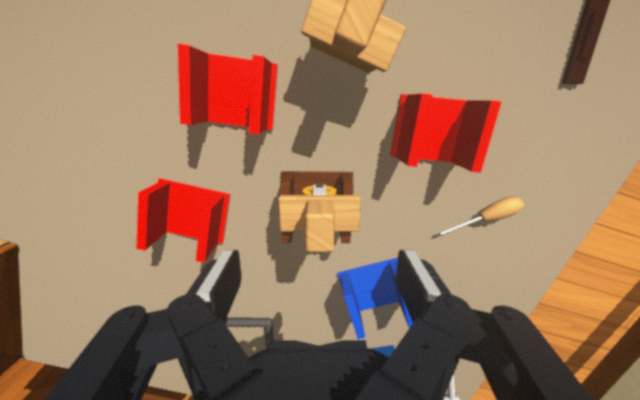

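The wrist view shows the roller's bar at (280–359, 197–232) and its grip top at (305–333, 213–252). Both match my prediction to about 1–2 px, so I'll descend and grasp.

>>> servo_tool([
  [-1,[-0.22,0,0.15],[0,0,0]],
  [-1,[-0.22,0,0.3],[0,0,0]],
  [-1,[-0.22,0,0.45],[0,0,0]],
  [-1,[-0.22,0,0.6],[0,0,0]],
  [-1,[-0.22,0,0.75],[0,0,0]],
  [-1,[-0.22,0,0.75],[0,0,0]],
  [-1,[-0.22,0,0.75],[0,0,0]],
  [1,[-0.22,0,0.75],[0,0,0]],
  [1,[-0.22,0,0.75],[0,0,0]],
  [1,[-0.22,0,0.75],[0,0,0]],
  [1,[-0.22,0,0.75],[0,0,0]],
  [1,[-0.22,0,0.75],[0,0,0]],
  [1,[-0.22,0,0.75],[0,0,0]],
])

```text
clock: 5.18
ee_pos: [0.5416, -0.2888, 0.0821]
orientation: [0.591, 0.806, 0.0, 0.001]
force: [0.4, 0.5, 5.4]
finger_gap: 0.346
gripper_force: 60.3
```

>>> servo_tool([
  [1,[0,0,-0.15],[0,0,0]],
  [1,[0,0,-0.35],[0,0,0]],
  [1,[0,0,-0.55],[0,0,0]],
  [1,[0,0,-0.7],[0,0,0]],
  [1,[0,0,-0.7],[0,0,0]],
  [1,[0,0,-0.7],[0,0,0]],
])

```text
clock: 5.92
ee_pos: [0.539, -0.2881, 0.2192]
orientation: [0.591, 0.806, -0.0, -0.002]
force: [0.4, -0.7, -4.8]
finger_gap: 0.347
gripper_force: 60.7
```

```bash
python3 - <<'E'
from h import *
a=np.radians(-18.4);x=np.array([np.cos(a),np.sin(a),0]);C=np.array([.5198,.1266,0])
for s in(-.05,.05): 
    X=C+s*x;X[2]=.2;print(X);go(X,-18.4)
E
```

```text
[0.4723562  0.14238245 0.2       ]
t 5.92 at [ 0.539  -0.2881  0.2192] F [ 0.4 -0.7 -4.8] gap 0.35 -> shift [2.153 0.329 0.101] turn [-0.003 -0.001  0.399]
[0.5672438  0.11081755 0.2       ]
t 5.92 at [ 0.539  -0.2881  0.2192] F [ 0.4 -0.7 -4.8] gap 0.35 -> shift [1.86  0.734 0.099] turn [-0.003 -0.001  0.399]
```

>>> servo_tool([
  [1,[0.25,0.1,0],[0,0,0]],
  [1,[0.5,0.2,0],[0,0,0]],
  [1,[0.75,0.3,0],[0,0,0]],
  [1,[0.93,0.37,0],[0,0,0]],
])

```text
clock: 6.42
ee_pos: [0.5539, -0.0855, 0.219]
orientation: [0.59, 0.807, -0.001, -0.002]
force: [0.3, 0.1, -4.4]
finger_gap: 0.345
gripper_force: 60.6
```

>>> servo_tool([
  [1,[0.25,0.1,0],[0,0,0.1]],
  [1,[0.5,0.2,0],[0,0,0.2]],
  [1,[0.75,0.3,0],[0,0,0.3]],
  [1,[0.93,0.37,0],[0,0,0.4]],
  [1,[0.93,0.37,0],[0,0,0.4]],
  [1,[0.93,0.37,0],[0,0,0.4]],
])

```text
clock: 7.18
ee_pos: [0.5688, 0.1095, 0.2196]
orientation: [0.811, 0.584, -0.002, -0.0]
force: [-0.0, -0.2, -4.6]
finger_gap: 0.344
gripper_force: 60.6
```

```bash
python3 - <<'E'
from h import *
go([.5672,.1108,.11],-18.4)
p=bot.get_image("wrist");save(p,"pics/w2.png")
E
```

```text
t 7.17 at [0.5688 0.1095 0.2196] F [-0.  -0.2 -4.6] gap 0.34 -> shift [ 0.006 -0.009  0.548] turn [-0.002  0.002 -0.001]
```

View pics/w2.png

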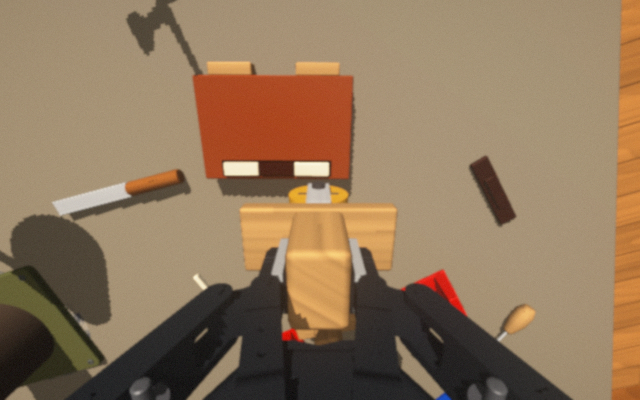

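The wrist view shows the strip at (222–330, 160–177), parallel to the crossbar. The tool is above the +x bone piece, so I'll lower it gently.

>>> servo_tool([
  [1,[0,0,0.15],[0,0,0]],
  [1,[0,0,0.3],[0,0,0]],
  [1,[0,0,0.43],[0,0,0]],
  [1,[0,0,0.5],[0,0,0]],
  [1,[0,0,0.54],[0,0,0]],
  [1,[0,0,0.56],[0,0,0]],
  [1,[0,0,0.57],[0,0,0]],
  [1,[0,0,0.57],[0,0,0]],
])

```text
clock: 8.22
ee_pos: [0.5705, 0.1106, 0.1079]
orientation: [0.812, 0.584, 0.001, 0.0]
force: [-0.5, -0.5, -3.6]
finger_gap: 0.343
gripper_force: 60.9
```

```bash
python3 - <<'E'
from h import *
p=bot.get_image("top");save(p,"pics/t2.png")
print(*[(l,bot.get_obs()[l]) for l in("ee_pos","force","wrist_torque")])
go([.4724,.1424,.104],-18.4)
E
```

```text
('ee_pos', array([0.57051913, 0.11058929, 0.10788986])) ('force', array([-0.46146487, -0.53695558, -2.8923358 ])) ('wrist_torque', array([-0.0598398 ,  0.03434195,  0.03429219]))
t 8.28 at [0.5705 0.1106 0.1079] F [-0.5 -0.5 -2.9] gap 0.34 -> shift [-0.005 -0.516  0.019] turn [ 0.001 -0.    -0.001]
```

>>> servo_tool([
  [1,[0,0,0.015],[0,0,0]],
  [1,[0,0,0.02],[0,0,0]],
  [1,[0,0,0.02],[0,0,0]],
])

```text
clock: 8.65
ee_pos: [0.5703, 0.1107, 0.1035]
orientation: [0.812, 0.584, 0.0, 0.0]
force: [0.1, -0.4, 1.1]
finger_gap: 0.344
gripper_force: 61.1
```

>>> servo_tool([
  [1,[0,-0.05,0],[0,0,0]],
  [1,[0,-0.1,0],[0,0,0]],
  [1,[0,-0.15,0],[0,0,0]],
  [1,[0,-0.2,0],[0,0,0]],
  [1,[0,-0.25,0],[0,0,0]],
  [1,[0,-0.3,0],[0,0,0]],
  [1,[0,-0.35,0],[0,0,0]],
  [1,[0,-0.4,0],[0,0,0]],
  [1,[0,-0.45,0],[0,0,0]],
  [1,[0,-0.5,0],[0,0,0]],
  [1,[0,-0.54,0],[0,0,0]],
  [1,[0,-0.54,0],[0,0,0]],
])

```text
clock: 10.15
ee_pos: [0.4664, 0.1454, 0.1031]
orientation: [0.811, 0.585, -0.001, -0.001]
force: [1.1, 0.1, -1.6]
finger_gap: 0.343
gripper_force: 61.2
```

```bash
python3 - <<'E'
from h import *
go([.5672,.1108,.102],-18.4)
E
```

```text
t 10.15 at [0.4664 0.1454 0.1031] F [ 1.1  0.1 -1.6] gap 0.34 -> shift [-0.005  0.533  0.005] turn [-0.001  0.    -0.001]
```

>>> servo_tool([
  [1,[0,0,0.015],[0,0,0]],
  [1,[0,0,0.025],[0,0,0]],
  [1,[0,0,0.025],[0,0,0]],
])

```text
clock: 10.52
ee_pos: [0.4711, 0.1439, 0.1018]
orientation: [0.812, 0.583, 0.004, 0.002]
force: [-1.1, -3.0, 36.2]
finger_gap: 0.346
gripper_force: 65.9
```

>>> servo_tool([
  [1,[0,0.05,0],[0,0,0]],
  [1,[0,0.1,0],[0,0,0]],
  [1,[0,0.15,0],[0,0,0]],
  [1,[0,0.2,0],[0,0,0]],
  [1,[0,0.25,0],[0,0,0]],
  [1,[0,0.3,0],[0,0,0]],
  [1,[0,0.35,0],[0,0,0]],
  [1,[0,0.4,0],[0,0,0]],
  [1,[0,0.45,0],[0,0,0]],
  [1,[0,0.5,0],[0,0,0]],
  [1,[0,0.54,0],[0,0,0]],
  [1,[0,0.54,0],[0,0,0]],
])

```text
clock: 12.02
ee_pos: [0.5751, 0.1089, 0.1019]
orientation: [0.812, 0.583, 0.004, 0.003]
force: [0.6, -2.4, 23.0]
finger_gap: 0.34
gripper_force: 64.0
```

>>> servo_tool([
  [1,[0,0,-0.1],[0,0,0]],
  [1,[0,0,-0.3],[0,0,0]],
  [1,[0,0,-0.5],[0,0,0]],
  [1,[0,0,-0.6],[0,0,0]],
  [1,[0,0,-0.6],[0,0,0]],
  [1,[0,0,-0.6],[0,0,0]],
])

```text
clock: 12.78
ee_pos: [0.5687, 0.1102, 0.2167]
orientation: [0.812, 0.584, -0.002, -0.001]
force: [0.1, 0.1, -4.2]
finger_gap: 0.342
gripper_force: 60.8
```

```bash
python3 - <<'E'
from h import *
p=bot.get_image("wrist")
go([.5416,-.2888,.2192],17.5)
im=p["image"][40:340,150:450,::-1];cv2.imwrite("pics/w3.png",cv2.resize(im,(600,600),interpolation=cv2.INTER_CUBIC))
E
```

```text
t 12.82 at [0.5687 0.1102 0.2165] F [ 0.1  0.4 -4.5] gap 0.35 -> shift [-1.935  0.505 -0.011] turn [-0.002  0.001 -0.4  ]
```

View pics/w3.png

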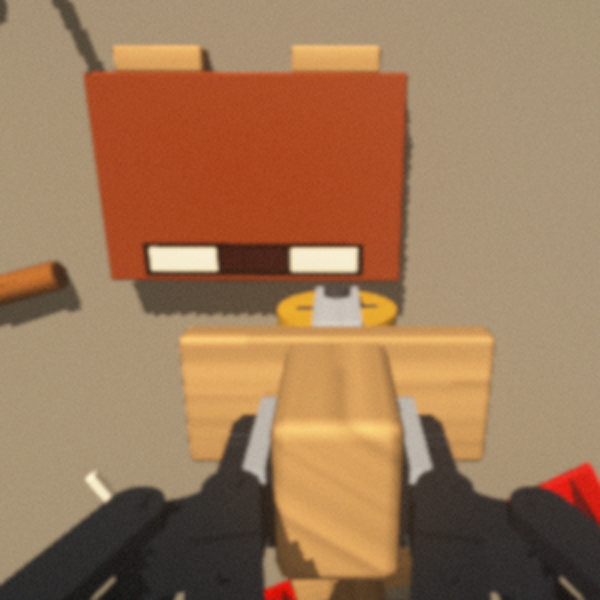

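The strip at (147–360, 245–273) in this crop looks level with the panel along its whole length. The roller is still square in the grip, so I'll return it.

>>> servo_tool([
  [1,[-0.25,0.06,0],[0,0,0]],
  [1,[-0.5,0.13,0],[0,0,0]],
  [1,[-0.75,0.19,0],[0,0,0]],
  [1,[-0.97,0.25,0],[0,0,0]],
])

```text
clock: 13.32
ee_pos: [0.5545, -0.0914, 0.2168]
orientation: [0.812, 0.584, -0.001, -0.001]
force: [-0.3, -0.2, -3.5]
finger_gap: 0.343
gripper_force: 60.7
```

>>> servo_tool([
  [1,[-0.25,0.06,0],[0,0,-0.1]],
  [1,[-0.5,0.13,0],[0,0,-0.2]],
  [1,[-0.75,0.19,0],[0,0,-0.3]],
  [1,[-0.965,0.255,0],[0,0,-0.4]],
  [1,[-0.965,0.255,0],[0,0,-0.4]],
  [1,[-0.965,0.255,0],[0,0,-0.4]],
  [1,[-0.965,0.255,0],[0,0,-0.4]],
])

```text
clock: 14.2
ee_pos: [0.543, -0.2863, 0.2175]
orientation: [0.591, 0.807, 0.0, -0.001]
force: [0.5, 0.1, -4.1]
finger_gap: 0.343
gripper_force: 60.8
```

```bash
python3 - <<'E'
from h import *
go([.5416,-.2888,.0825],17.5)
E
```

```text
t 14.2 at [ 0.543  -0.2863  0.2175] F [ 0.5  0.1 -4.1] gap 0.34 -> shift [-0.011 -0.01   0.675] turn [-0.    -0.001  0.001]
```

>>> servo_tool([
  [1,[-0.01,-0.01,0.15],[0,0,0]],
  [1,[-0.01,-0.01,0.3],[0,0,0]],
  [1,[-0.01,-0.01,0.45],[0,0,0]],
  [1,[-0.01,-0.01,0.55],[0,0,0]],
  [1,[-0.01,-0.01,0.62],[0,0,0]],
  [1,[-0.01,-0.01,0.66],[0,0,0]],
  [1,[-0.01,-0.01,0.68],[0,0,0]],
  [1,[-0.01,-0.01,0.68],[0,0,0]],
])

```text
clock: 15.2
ee_pos: [0.542, -0.2911, 0.0828]
orientation: [0.591, 0.806, 0.0, 0.001]
force: [0.7, 1.0, -3.9]
finger_gap: 0.342
gripper_force: 60.8
```

>>> servo_tool([
  [1,[0,0,0.005],[0,0,0]],
  [1,[0,0,0.01],[0,0,0]],
  [1,[0,0,0.01],[0,0,0]],
])

```text
clock: 15.58
ee_pos: [0.542, -0.2912, 0.0821]
orientation: [0.592, 0.806, 0.0, 0.001]
force: [-1.5, 1.2, 7.6]
finger_gap: 0.349
gripper_force: 62.3
```

Seated: there is contact at the same height as at pickup. Releasing and retreating upward.

>>> servo_tool([
  [-1,[0,0,0],[0,0,0]],
  [-1,[0,0,0],[0,0,0]],
  [-1,[0,0,0],[0,0,0]],
  [-1,[0,0,0],[0,0,0]],
  [-1,[0,0,0],[0,0,0]],
  [-1,[0,0,0],[0,0,0]],
  [-1,[0,0,-0.15],[0,0,0]],
  [-1,[0,0,-0.4],[0,0,0]],
  [-1,[0,0,-0.7],[0,0,0]],
  [-1,[0.5,0,-0.8],[0,0,0]],
  [-1,[0.9,0,-0.8],[0,0,0]],
  [-1,[0.9,0,-0.8],[0,0,0]],
  [-1,[0.9,0,-0.8],[0,0,0]],
])

```text
clock: 17.2
ee_pos: [0.4864, -0.114, 0.2408]
orientation: [0.588, 0.809, 0.001, -0.001]
force: [-0.0, -0.5, 0.9]
finger_gap: 0.998
gripper_force: 0.0
```

```bash
python3 - <<'E'
from h import *
p=bot.get_image("wrist");q=bot.get_image("side")
c=np.zeros((400,800,3),np.uint8)
c[:400,:400]=cv2.resize(p["image"][100:300,220:420],(400,400))[:,:,::-1]
c[:,400:]=cv2.resize(q["image"][170:290,320:440],(400,400))[:,:,::-1]
cv2.imwrite("pics/end.png",c);print(bot.get_obs()["clock"],bot.get_obs()["force"])
E
```

```text
17.3 [-0.01529136 -0.66080308 -0.38851081]
```

View pics/end.png

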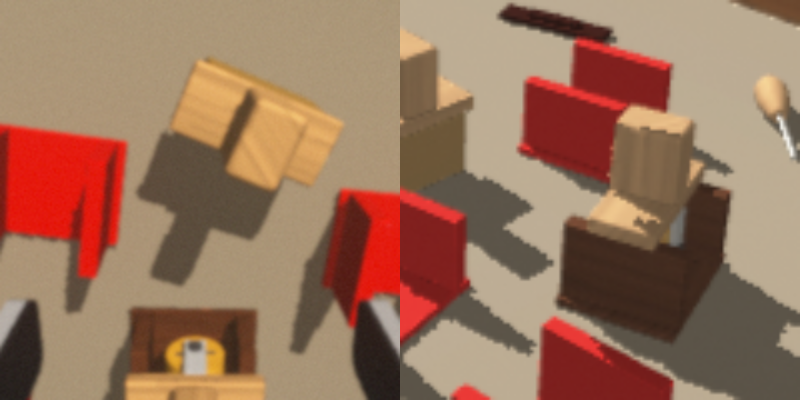

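The final view shows the roller upright in the dark stand with its crossbar on both walls. The block hasn't moved and the gripper is clear.

```bash
python3 -c "from rig import bot;print(bot.sign_off())"
```

```text
the job is handed in; nothing more can be done
None
```

I pressed the strip home with the brass roller (level with the panel in the wrist view), put the roller back upright in its dark stand and handed the job in at about 17 s; the sign-off gave no verdict.

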